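# Make up two belt-drive kits

### The arm

A 6-joint arm with a two-finger parallel gripper is mounted at the origin on the work surface. World frame = base frame: x ahead of the robot, y to its left, z up, the work surface at z = 0. Lengths are in m, angles in degrees, forces in N, time in s.
With the tool pointing down it reaches from about 0.35 to 0.875 m from the base axis. Payload 4.2 kg.
Tool frame: the origin (TCP) lies midway between the tips of the shut fingers; the grasp point (between the pads) lies 19 mm behind it; z points along the fingers, y is the line along which they close (so a half turn about z gives the same grasp; the last joint's range is limited). The gripper opens to 87 mm and grips with 3 to 60 N. Pads are 19 mm wide; open, the fingers measure 117 mm over their backs; the gripper's body (75 mm by 190 mm) begins 51 mm behind the grasp point.
Start: joints at [83.858, 22.042, 0.453, 0, -68.411, -14.817], TCP at [0.224, 0.584, 0.223] pointing down, gripper open.
Joint ranges: [-179.83, 179.83], [-69.29, 118.12], [-61.27, 80.66], [-181.25, 117.63], [-171.15, -9.14], [-177.46, 177.46]. Speed limits (degrees/s): [159.86, 159.86, 180, 180, 180, 180].

### API

Orientations are given as [roll, pitch, yaw] about the fixed x, y, z axes, in that order (R = Rz(yaw) Ry(pitch) Rx(roll)).
In Python, from workcell import env gives the robot as it stands. The module is installed in compiled form; this text tells all that it offers. Calls block until the motion is done:
- env.goto(position, orientation): joint-space move of the TCP to a pose.
- env.move_straight(position, rotation=None, rate=0.15, force_limit=None): straight line of the TCP; rotation=None keeps the orientation; rate is the mean speed in m/s. With force_limit (N) it stops when the force on the tool has changed by that much, and returns True; else False.
- env.set_joints(angles): joint-space move.
- env.gripper_to(opening, grasp_force=None): opening from 0.0 (shut) to 1.0 (fully open); grasp_force is the grip in N (None keeps the last); returns when the fingers have stopped.
- env.dwell(seconds).
- env.inverse_kinematics(position, orientation): joint angles nearest the present ones, or None.
- env.read_state(): the state.
- env.grab_frame(name): name is "side" or "top"; returns a dict with "image" (420x560x3 uint8, blue, green, red), "fx", "fy", "cx", "cy" (pixels), "position" and "orientation" of the camera in the world. Camera axes: x right, y up, looking along -z (the intrinsics and any distortion apply to the point x, -y, -z); pixel columns grow to the right and rows downward; lengths in m; the calibration is good to about 2 mm. A picture is of the moment at which its call begins. There is no depth.
A pose or a line that the arm cannot do raises env.Unreachable and nothing moves.
- env.close_job(): hands the job in; it is judged then, once.
Trained networks look in a picture, given as the dict that the camera call returned (one of the last four; its "shot" number tells which), for a name from the list of things; names that differ only in an ending like _2 or _b are one class to them, and where a whole thing is asked for, a point or a joint stands for the part that bears it (a point fixed in the world has none). Each returns a list of dicts, best first, with "score" (0 to 1); they miss things now and then, are a little off and sometimes report something else, mostly with a low value. They report only what shows in the picture. A call takes as long as a camera call.
- env.search_frame(picture, thing): "xyz" ([x, y, z] in m, in world coordinates, good to about 4 mm: the middle of the surface that is visible of it).
- env.trace(picture, thing): "mask" (420x560 bool, what is visible of it).
The state is a dict: "clock": time; "joint_positions": joint angles; "qvel": joint speeds; "joint_torque": joint torques, N m; "position": TCP position; "tool_rot": TCP orientation; "force": force on the tool from outside, world axes, zero at the start; "wrist_torque": the same for the moment, N m; "opening": opening from 0.0 (shut) to 1.0 (fully open); "finger_force": force on a finger pad.
Only numpy, scipy, OpenCV 4.12 (cv2) and the standard library are available. Lean on these libraries where they do the work, as an engineer would, in place of code of your own. Each camera call takes 0.05 s, during which the arm holds its last target. There are 200 camera calls.

### The job

Make up the two belt-drive kits from the parts on the bench: in the three-compartment tray put the large pulley in the wide end compartment, the angle bracket in the middle one and the short fat spacer in the narrow end one; in the two-compartment tray put the small pulley in the wider compartment and the long thin spacer in the narrower. Every part must stand flat on its compartment's floor, the same way up as it stands now, and the oil bottle and the tin are to be left where they are.

Things in the scene. Friction and masses are not known exactly. Their poses are not given: they have to be found in the camera images.
- tray_three: Plywood tray with three compartments, fixed, 248 mm long (its y) by 106 wide (x), 14 high; floor 4 thick, walls and dividers 5 thick, 10 above the floor. Compartments are 96 in x; in y: wide end one 96, centre y=-71; middle 72, centre y=+18; narrow end one 60, centre y=+89. Origin: centre of underside, z up. Its y lies within 12 degrees of world y.
- tray_two: Plywood tray with two compartments, fixed, 143 mm long (its y) by 106 wide (x), 14 high; floor 4 thick, walls and divider 5 thick, 10 above the floor. Compartments are 96 in x; in y: wider one 76, centre y=-28.5; narrower one 52, centre y=+40.5. Origin: centre of underside, z up. Its y lies within 12 degrees of world y.
- pulley_big: Large aluminium V-belt pulley, standing hub up: grooved rim 70 mm across and 24 mm high, hub 30 mm across on top up to 50 mm high, dark bore. About 0.22 kg. Grip the hub. Origin: centre of its underside; z up.
- pulley_small: Small aluminium V-belt pulley, standing hub up: grooved rim 48 mm across and 24 mm high, hub 22 mm across on top up to 50 mm high, dark bore. About 0.11 kg. Grip the hub. Origin: centre of its underside; z up.
- spacer_tall: Long thin steel spacer tube standing on end: 24 mm outside, 14 mm bore, 70 mm high. About 0.09 kg. Origin: centre of its underside; z up.
- spacer_short: Short fat steel spacer tube standing on end: 40 mm outside, 24 mm bore, 40 mm high. About 0.12 kg. Origin: centre of its underside; z up.
- bracket: Steel angle bracket: base leaf 50 mm (x) by 40 mm (y), 8 mm thick, lying flat; upright leaf 8 mm thick (x), 40 mm wide (y), reaching 55 mm high, its mid-plane at x = -21 mm. About 0.17 kg. Grip the upright leaf across its thickness. Origin: centre of the base leaf's underside; z up.
- oil_bottle: Bystander: upright grey plastic oil bottle with black cap, 42 mm across, 95 mm high, standing loose. Origin: centre of its underside; z up.
- tin: Bystander: plain dark steel tin with a paler lid, 60 mm across, 55 mm high, standing loose. Origin: centre of its underside; z up.

How it is judged:
By the outcome, as a careful person would: the job done as asked, in the order asked, and still so for the second after the job is handed in, with the robot touching nothing.
It also fails if it takes over 128 s, if anything falls off the work surface, if the arm or the gripper's body presses on something with over 40 N, if the wrist force passes 120 N, or if a joint passes its speed limit or range.

## Working session

There is one attempt and no reset: what is moved stays moved. The work goes in short steps, each a Python script; the robot and the scene stay as the last script left them, time stands still between calls to the robot, and variables do not carry over. Pictures are saved under pics/ and viewed, at most 14 in all, crops included, and the job is handed in when it is done.

```bash
mkdir -p pics; python3 - <<'E'
from workcell import env
import cv2,numpy as np
np.set_printoptions(precision=4,suppress=True)
for n in("top","side"):
    f=env.grab_frame(n); cv2.imwrite(f"pics/{n}0.png",f["image"])
    print(n,{k:v for k,v in f.items() if k!="image"})
    for t in "tray_three tray_two pulley_big pulley_small spacer_tall spacer_short bracket oil_bottle tin".split():
        r=env.search_frame(f,t); print(t,[(np.round(d["xyz"],3).tolist(),round(float(d["score"]),2)) for d in r[:3]])
        m=env.trace(f,t)
        for d in m[:2]:
            ys,xs=np.nonzero(d["mask"]); print("   mask",round(float(d["score"]),2),xs.min(),xs.max(),ys.min(),ys.max(),len(xs))
print(env.read_state())
E
```

```text
top {'fx': 519.1511908992289, 'fy': 519.1511908992289, 'cx': 276.2631375500688, 'cy': 204.7851128808612, 'position': array([ 0.4224, -0.0157,  1.2201]), 'orientation': array([  6.8044,   1.3656, -88.9705]), 'shot': 1}
tray_three [([0.46, 0.194, 0.005], 0.94), ([0.432, 0.376, 0.024], 0.5)]
   mask 0.61 145 254 220 276 4859
tray_two [([0.442, -0.182, 0.003], 0.84)]
   mask 0.64 329 392 238 283 2873
pulley_big [([0.586, -0.317, 0.024], 0.88), ([0.457, 0.195, 0.004], 0.56)]
   mask 0.61 336 355 155 181 355
   mask 0.59 406 437 182 213 795
pulley_small [([0.431, 0.374, 0.024], 0.58), ([0.656, -0.148, 0.008], 0.49)]
   mask 0.8 105 129 250 271 428
spacer_tall [([0.626, -0.007, 0.062], 0.47)]
   mask 0.52 280 288 168 181 101
spacer_short [([0.445, -0.38, 0.042], 0.69)]
   mask 0.52 439 460 252 268 264
bracket [([0.657, -0.148, 0.007], 0.9)]
   mask 0.87 335 355 154 181 386
oil_bottle [([0.645, 0.169, 0.067], 0.52), ([0.433, 0.374, 0.027], 0.45)]
   mask 0.64 199 219 156 177 348
   mask 0.32 329 392 238 284 2824
tin [([0.59, 0.328, 0.054], 0.73)]
   mask 0.91 126 153 176 202 586
side {'fx': 
[... 724 characters left out ...]
7 324 354 228 261 569
oil_bottle [([0.65, 0.154, 0.052], 0.82), ([0.635, -0.016, 0.045], 0.43)]
   mask 0.81 308 322 131 163 376
tin [([0.594, 0.314, 0.041], 0.97)]
   mask 0.76 277 296 105 131 473
{'clock': 1.9, 'joint_positions': array([ 83.8588,  22.0432,   0.4526,   0.0004, -68.4103, -14.8149]), 'qvel': array([ 0.0056,  0.0809, -0.06  ,  0.0553, -0.0371,  0.0687]), 'joint_torque': array([  0.0001, -39.0459,  18.762 ,   4.2244,   0.0156,  -0.    ]), 'position': array([0.2235, 0.5836, 0.2225]), 'tool_rot': array([179.9993,  -0.0006, -20.956 ]), 'force': array([ 0.3551, -0.4564, -0.2136]), 'wrist_torque': array([-0.0537, -0.0122, -0.0743]), 'finger_force': 0.0, 'opening': 0.999390617859721}
```

```bash
python3 - <<'E'
import cv2
a=cv2.imread("pics/top0.png");cv2.imwrite("pics/top1.png",cv2.resize(a[140:300,90:480],None,fx=2.05,fy=2.05,interpolation=2))
a=cv2.imread("pics/side0.png");cv2.imwrite("pics/side1.png",cv2.resize(a[90:390,180:390],None,fx=2,fy=2,interpolation=2))
E
```

```text
(no output)
```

View pics/top1.png

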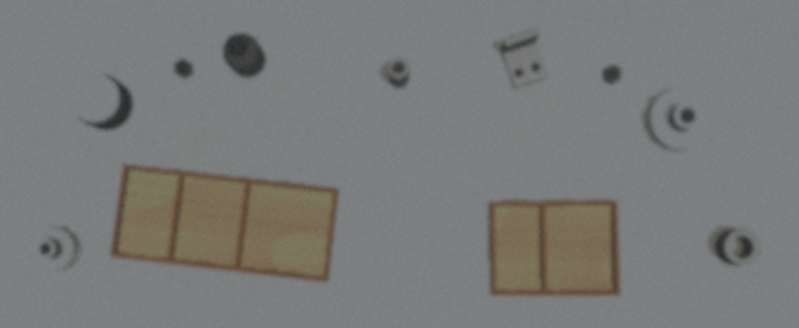

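View pics/side1.png

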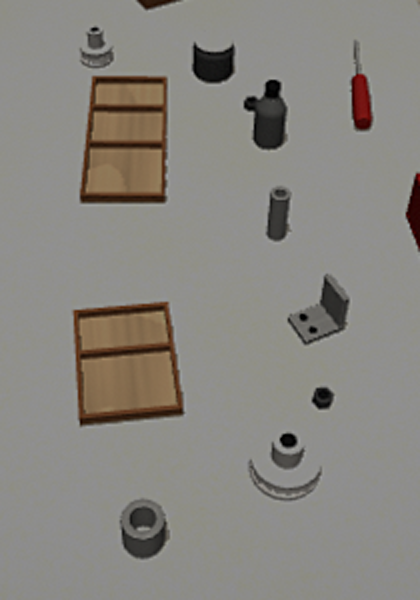

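```bash
cat >vis.py <<'E'
import numpy as np,cv2
from scipy.optimize import minimize
from scipy.spatial.transform import Rotation as R
def cyl(r,z0,z1):
    a=np.linspace(0,2*np.pi,48,endpoint=False)
    return np.array([[r*np.cos(t),r*np.sin(t),z] for z in(z0,z1) for t in a])
def box(x0,x1,y0,y1,z0,z1): return np.array([[x,y,z] for x in(x0,x1) for y in(y0,y1) for z in(z0,z1)])
M={"pulley_big":[cyl(.035,0,.024),cyl(.015,.024,.05)],"pulley_small":[cyl(.024,0,.024),cyl(.011,.024,.05)],
"spacer_tall":[cyl(.012,0,.07)],"spacer_short":[cyl(.02,0,.04)],
"bracket":[box(-.025,.025,-.02,.02,0,.008),box(-.025,-.017,-.02,.02,0,.055)],
"tray_three":[box(-.053,.053,-.124,.124,0,.014)],"tray_two":[box(-.053,.053,-.0715,.0715,0,.014)]}
def project(P,f):
    c=(P-f["position"])@R.from_euler("xyz",f["orientation"],degrees=True).as_matrix()
    return np.c_[f["cx"]-f["fx"]*c[:,0]/c[:,2],f["cy"]+f["fy"]*c[:,1]/c[:,2]]
S=4
def render(name,p,f,roi):
    x,y,z,yaw=p; u0,v0,w,h=roi; im=np.zeros((h*S,w*S),np.uint8)
    for P in M[name]:
        q=P@R.from_euler("z",yaw,degrees=True).as_matrix().T+[x,y,z]
        uv=(project(q,f)-[u0-.5,v0-.5])*S-.5
        cv2.fillConvexPoly(im,cv2.convexHull(np.round(uv*16).astype(np.int32)),255,cv2.LINE_AA,4)
    return cv2.GaussianBlur(cv2.resize(im,(w,h),interpolation=cv2.INTER_AREA).astype(np.float32)/255,(0,0),1)
def fit(name,views,p0,free):
    data=[]
    for f,m in views:
        v,u=np.nonzero(m); roi=(u.min()-10,v.min()-10,np.ptp(u)+21,np.ptp(v)+21)
        c=m[roi[1]:roi[1]+roi[3],roi[0]:roi[0]+roi[2]].astype(np.float32)
        data.append((f,roi,cv2.GaussianBlur(c,(0,0),1)))
    sc=np.array([.005,.005,.005,6.])[free]
    def full(q): p=np.array(p0,float); p[free]+=q*sc; return p
    cost=lambda q:sum(((render(name,full(q),f,r)-c)**2).sum()/c.sum() for f,r,c in data)
    best=min((minimize(cost,s,method="Nelder-Mead",options=dict(xatol=.01,fatol=1e-5,initial_simplex=np.vstack([s,s+np.eye(len(free))]))) for s in (np.zeros(len(free)),-.7*np.ones(len(free)))),key=lambda r:r.fun)
    return full(best.x),best.fun
E
cat >meas.py <<'E'
from workcell import env
from vis import *
np.set_printoptions(precision=4,suppress=True)
T,Sd=env.grab_frame("top"),env.grab_frame("side")
G={"pulley_big":(.586,-.325),"pulley_small":(.432,.374),"spacer_tall":(.632,-.012),"spacer_short":(.446,-.385),"bracket":(.66,-.149),"tray_three":(.46,.194),"tray_two":(.441,-.185)}
for n,g in G.items():
    vs=[]
    for f in(T,Sd):
        t=project(np.array([[*g,.02]]),f)[0]
        for d in env.trace(f,n):
            v,u=np.nonzero(d["mask"])
            if np.hypot(u.mean()-t[0],v.mean()-t[1])<25: vs.append((f,d["mask"]));break
        else: print(n,"missing in shot",f["shot"])
    def go(vs,free):
        if n=="bracket": return min((fit(n,vs,[*g,0,y],free) for y in range(0,360,30)),key=lambda r:r[1])
        return fit(n,vs,[*g,0,0],free)
    yw=[3] if n[0] in"bt" else []
    print(n,"both",*go(vs,[0,1,2]+yw))
    for w in vs: print("   shot",w[0]["shot"],*go([w],[0,1]+yw))
E
python3 meas.py
```

```text
pulley_big missing in shot 3
pulley_big both [ 0.5883 -0.3259  0.0053  0.    ] 0.003000957425683737
   shot 4 [ 0.5893 -0.3228  0.      0.    ] 0.003487061243504286
pulley_small both [ 0.4308  0.3853 -0.0034  0.    ] 0.06332389265298843
   shot 3 [0.4287 0.384  0.     0.    ] 0.007348205428570509
   shot 4 [0.4332 0.3805 0.     0.    ] 0.014744640327990055
spacer_tall both [ 0.6345 -0.0019  0.0014  0.    ] 0.07212841510772705
   shot 3 [ 0.6325 -0.0019  0.      0.    ] 0.011771401390433311
   shot 4 [0.6366 0.0008 0.     0.    ] 0.011256644502282143
spacer_short both [ 0.4454 -0.3812 -0.0033  0.    ] 0.2970622479915619
   shot 3 [ 0.4439 -0.3806  0.      0.    ] 0.20687618851661682
   shot 4 [ 0.4466 -0.3826  0.      0.    ] 0.07234327495098114
bracket both [  0.6549  -0.1454  -0.0032 197.6337] 0.05086231604218483
   shot 3 [  0.6533  -0.1454   0.     199.1882] 0.028588447719812393
   shot 4 [  0.6547  -0.1476   0.     197.5652] 0.019395044073462486
tray_three both [ 0.4635  0.1943 -0.0014 -5.5745] 0.025394946336746216
   shot 3 [ 0.4626  0.1933  0.     -5.7379] 0.013655531220138073
   shot 4 [ 0.4645  0.1945  0.     -5.6   ] 0.00910853035748005
tray_two both [ 0.4418 -0.1811  0.0012  0.9491] 0.022898677736520767
   shot 3 [ 0.4404 -0.1815  0.      0.6849] 0.009231545962393284
   shot 4 [ 0.4429 -0.1802  0.      0.9101] 0.005503152031451464
```

```bash
cat >act.py <<'E'
from workcell import env
import numpy as np
TR={"three":(.4635,.194,-5.65),"two":(.4417,-.181,.8)}
def comp(t,y):
    x,y0,a=TR[t]; r=np.radians(a); return np.array([x-np.sin(r)*y,y0+np.cos(r)*y])
def rep(s):
    st=env.read_state(); print(s,"t%.1f"%st["clock"],"pos",np.round(st["position"],4),"open_mm %.1f"%(87*st["opening"]),"F",np.round(st["force"],1),"pad %.0f"%st["finger_force"])
def pp(xy,yaw,gz,width,to,toyaw,force=35,ZT=.2):
    """grasp at part height gz, part width mm; place with part floor at z=4 mm"""
    tz=gz-.019
    env.goto([*xy,ZT],[180,0,yaw]); env.gripper_to(min(1,(width+34)/87),force)
    env.move_straight([*xy,tz+.03],rate=.25)
    if env.move_straight([*xy,tz],rate=.08,force_limit=10): rep("CONTACT on descent"); return
    env.gripper_to(0,force); rep("grasped")
    if abs(env.read_state()["opening"]*87-width)>4: return print("BAD WIDTH")
    env.move_straight([*xy,ZT],rate=.25)
    env.goto([*to,ZT],[180,0,toyaw]); rep("over")
    env.move_straight([*to,tz+.004+.02],rate=.25)
    hit=env.move_straight([*to,tz+.004-.003],rate=.04,force_limit=5); rep(f"down hit={hit}")
    env.gripper_to((width+16)/87); env.move_straight([*to,ZT],rate=.25); rep("done")
E
python3 - <<'E'
from act import *
pp((.588,-.324),84.4,.0465,30,comp("three",-.071),84.4)
E
```

```text
grasped t8.8 pos [ 0.5878 -0.324   0.0276] open_mm 29.1 F [-1.4  0.4  1.2] pad 35
over t14.1 pos [0.4566 0.1233 0.2   ] open_mm 29.1 F [-0.6 -0.2 -2.2] pad 35
down hit=True t15.3 pos [0.4565 0.1233 0.0312] open_mm 29.3 F [-0.5 -0.3  2.1] pad 35
done t16.8 pos [0.4555 0.1229 0.1987] open_mm 46.2 F [-0.7 -0.6 -1. ] pad 0
```

```bash
python3 - <<'E'
from act import *
import cv2
d=lambda a:.021*np.array([np.cos(np.radians(a)),np.sin(np.radians(a))])
pp(np.array([.6545,-.1465])+d(18),108,.044,8,comp("three",.018)+d(-5.65),84.35,force=45)
env.goto([.5,-.3,.25],[180,0,84.4])
ims=[env.grab_frame(n)["image"] for n in("top","side")]
cv2.imwrite("pics/chk1.png",np.hstack([cv2.resize(ims[0][190:310,130:270],None,fx=3,fy=3),cv2.resize(ims[1][100:220,200:320],None,fx=3,fy=3)]))
E
```

```text
grasped t23.5 pos [ 0.6743 -0.14    0.0251] open_mm 7.7 F [-0.3 -0.5  1.4] pad 45
over t28.6 pos [0.4863 0.2098 0.2   ] open_mm 7.4 F [ 0.3 -0.5 -1. ] pad 45
down hit=True t29.9 pos [0.4862 0.2097 0.029 ] open_mm 7.5 F [-0.9 -1.1  3.5] pad 45
done t31.3 pos [0.4852 0.2093 0.1986] open_mm 24.0 F [ 0.   0.4 -0.4] pad 0
```

View pics/chk1.png

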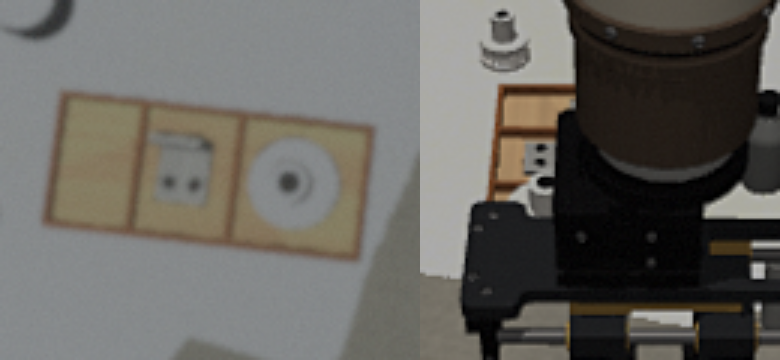

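The top view (left) shows the pulley centred at about (292,182) in the wide compartment. The bracket is at about (183,170), clear of the walls and square. I'll continue with the remaining three parts.

```bash
python3 - <<'E'
from act import *
import cv2
pp((.4453,-.3815),84.4,.031,40,comp("three",.089),84.4,force=35)
pp((.431,.382),90.8,.0465,22,comp("two",-.0285),90.8,force=30)
pp((.6345,-.001),90.8,.036,24,comp("two",.0405),90.8,force=30)
env.goto([.224,.584,.223],[180,0,-21])
ims=[env.grab_frame(n)["image"] for n in("top","side")]
cv2.imwrite("pics/chk2.png",np.hstack([cv2.resize(ims[0][130:310,90:480],(520,240)),cv2.resize(ims[1][90:390,180:380],None,fx=1.3,fy=1.3)[:, :260][:390]]) if 0 else cv2.resize(ims[0][140:300,90:480],None,fx=2.05,fy=2.05,interpolation=2))
cv2.imwrite("pics/chk3.png",cv2.resize(ims[1][90:340,180:390],None,fx=2.4,fy=2.4,interpolation=2))
E
```

```text
grasped t39.4 pos [ 0.4452 -0.3815  0.0121] open_mm 38.6 F [-1.1  0.2  1.9] pad 35
over t44.4 pos [0.4724 0.2824 0.2   ] open_mm 39.3 F [ 0.3  0.6 -1.3] pad 35
down hit=True t45.7 pos [0.4723 0.2825 0.0159] open_mm 38.9 F [-1.2 -1.   4.5] pad 35
done t47.3 pos [0.4714 0.2819 0.1986] open_mm 56.0 F [0.4 0.1 0.2] pad 0
grasped t49.9 pos [0.4309 0.382  0.0276] open_mm 21.4 F [0.5 0.5 2. ] pad 30
over t55.0 pos [ 0.4422 -0.2094  0.2   ] open_mm 21.3 F [ 0.5 -0.2 -1.5] pad 30
down hit=True t56.3 pos [ 0.4422 -0.2095  0.0311] open_mm 21.0 F [-0.4  0.   3.1] pad 30
done t57.7 pos [ 0.4411 -0.2092  0.1987] open_mm 38.1 F [-0.5  1.  -1.3] pad 0
grasped t65.2 pos [ 0.6344 -0.001   0.0171] open_mm 22.7 F [-1.6  0.5  0.5] pad 30Traceback (most recent call last):
  File "<stdin>", line 5, in <module>
  File "act.py", line 17, in pp
    env.goto([*to,ZT],[180,0,toyaw]); rep("over")
    ~~~~~~~~^^^^^^^^^^^^^^^^^^^^^^^^
workcell.Unreachable: the arm cannot take that pose within its joint ranges
```

```bash
python3 - <<'E'
from act import *
to=comp("two",.0405); print(np.round(env.read_state()["joint_positions"]),env.read_state()["position"])
for y in(90.8,60,40,0,-89.2):
    q=env.inverse_kinematics([*to,.2],[180,0,y]); print(y,None if q is None else np.round(q))
E
```

```text
[ 14.  24.  -0.  -0. -66. 166.] [ 0.63335155 -0.00101979  0.19817345]
90.8 None
60 [  3.   7. -23.   0. -59. 147.]
40 [  3.   7. -23.   0. -59. 127.]
0 [  3.   7. -23.   0. -59.  87.]
-89.2 [  3.   7. -23.   0. -59.  -2.]
```

```bash
python3 - <<'E'
from act import *
import cv2
to=comp("two",.0405); ZT=.2; tz=.017
env.goto([*to,ZT],[180,0,-89.2]); rep("over")
env.move_straight([*to,tz+.024],rate=.25)
hit=env.move_straight([*to,tz+.001],rate=.04,force_limit=5); rep(f"down hit={hit}")
env.gripper_to(40/87); env.move_straight([*to,ZT],rate=.25); rep("done")
env.goto([.224,.584,.223],[180,0,-21]); rep("home")
ims=[env.grab_frame(n)["image"] for n in("top","side")]
cv2.imwrite("pics/chk2.png",cv2.resize(ims[0][140:300,90:480],None,fx=2.05,fy=2.05,interpolation=2))
cv2.imwrite("pics/chk3.png",cv2.resize(ims[1][90:340,180:390],None,fx=2.4,fy=2.4,interpolation=2))
E
```

```text
over t68.6 pos [ 0.4413 -0.1405  0.1999] open_mm 22.7 F [ 0.4  0.6 -0.7] pad 30
down hit=True t69.9 pos [ 0.4412 -0.1405  0.0207] open_mm 22.7 F [-1.6 -0.1  3.6] pad 30
done t71.4 pos [ 0.44   -0.1403  0.1986] open_mm 39.9 F [ 0.8 -0.6  1.1] pad 0
home t74.1 pos [0.2248 0.5835 0.2231] open_mm 40.4 F [0.4 0.  0.3] pad 0
```

View pics/chk2.png

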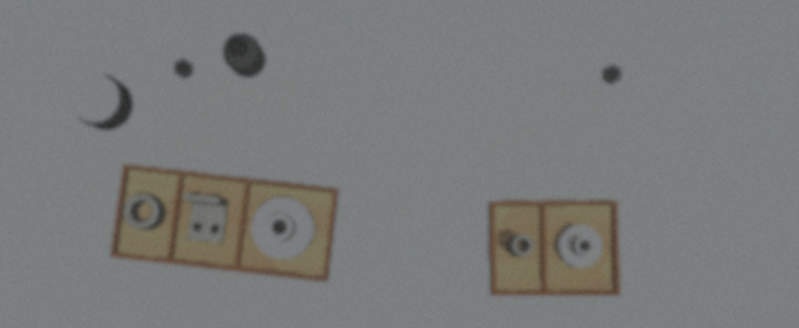

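View pics/chk3.png

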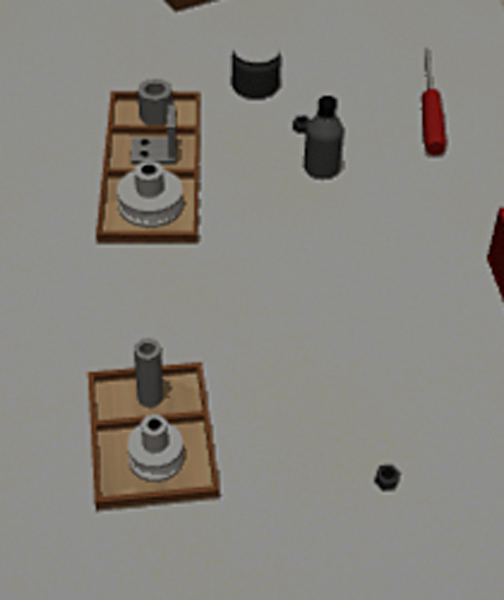

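Both views show all five parts upright and well inside their compartments: spacer (145,211), bracket (207,218) and big pulley (282,227) in the three-compartment tray, and tall spacer (515,243) and small pulley (580,246) in the other. The bottle (243,55) and tin (105,102) haven't moved. Ready to hand in.

```bash
python3 -c "
from workcell import env
print(env.close_job())"
```

```text
the job is handed in; nothing more can be done
None
```

Both kits are made up and the job is handed in: all five parts stand flat in their compartments, the bottle and tin are where they were, and it took about 74 s of the 128 s allowed.

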